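# Hang the tong caddy on the crate's twin pins

### The arm

A 7-joint arm with a two-finger parallel gripper is mounted at the origin on the work surface. World frame = base frame: x ahead of the robot, y to its left, z up, the work surface at z = 0. Lengths are in m, angles in rad, forces in N, time in s.
With the tool pointing down it reaches from about 0.4 to 0.875 m from the base axis. Payload 19.3 kg.
Tool frame: the origin (TCP) lies at the very end of the fingers, on their centre line; the grasp point (between the pads) lies 19 mm behind it; z points along the fingers, y is the line along which they close (so a half turn about z gives the same grasp; the last joint's range is limited). The gripper opens to 85 mm and grips with 20 to 120 N. Pads are 22 mm wide; open, the fingers measure 114 mm over their backs; the gripper's body (76 mm by 85 mm) begins 54 mm behind the grasp point. The pads swing forward as they close: fully open they stand 13 mm farther back than shut.
Start: joints at [1.099, 0.521, -0.036, 1.599, 0.021, 1.021, -0.113], TCP at [0.244, -0.575, 0.196] pointing down, gripper open.
Joint ranges: [-2.91, 2.91], [-0.3, 2.13], [-1.5, 1.42], [0.17, 2.43], [-1.26, 4.41], [0.16, 1.93], [-2.52, 2.52]. Speed limits (rad/s): [1.89, 1.89, 2.39, 2.39, 3.01, 3.01, 3.01].

### API

Orientations are given as [roll, pitch, yaw] about the fixed x, y, z axes, in that order (R = Rz(yaw) Ry(pitch) Rx(roll)).
In Python, from workcell import bot gives the robot as it stands. The module is installed in compiled form; this text tells all that it offers.
- The arm moves only by the tool apply_moves, never from a script. Its arguments are lists of equal length, an entry for each row: "claw": the finger opening in m, from 0 to 0.0854; "xyz": the shift along the tool's x, y, z in m, a list of three; "twist": the turn, a rotation vector about the tool's x, y, z in rad, a list of three. A call has 1 to 20 rows; each row shifts and turns the commanded pose from where the row before left it, along the tool's axes as they then stand; what a row does not reach is not made up. A row lasts 1/10 s, in which the tool goes at most 50 mm and 8.59 degrees, less where a joint would pass 70% of its speed; a pose out of reach is approached as far as the arm can. A call with a gripper value outside its range is refused whole. The fingers move at their own pace and stop on an object; "force" is the grip in N (left out, the last holds). Time passes only in rows, so rows that do not move let the fingers close. It gives the time, the measured TCP pose, the force, the opening and the grip force at its end, in the units of the state.
- bot.observe(): the state, without advancing time (a new reading comes with each control period).
- bot.grab_frame(name): name is "scene" or "top" or "wrist"; returns a dict with "img" (400x640x3 uint8, red, green, blue), "vfov" (degrees; the focal length in pixels is half the picture's height over the tangent of half this angle, whatever the lens; pixels are square), "cx", "cy" (the principal point, pixels), "view" (4x4, takes a point from world to camera coordinates). Camera axes: x right, y up, looking along -z (the intrinsics and any distortion apply to the point x, -y, -z); pixel columns grow to the right and rows downward; lengths in m; the calibration is good to about 2 mm. The wrist camera is an equidistant fisheye: a pixel r from the principal point sees the ray r / f radians off the axis. A picture is of the moment at which its call begins. There is no depth.
- bot.job_done(): hands the job in; it is judged then, once.
Trained networks look in the newest picture that a camera, given by its name, has taken for a name from the list of things; names that differ only in an ending like _2 or _b are one class to them, and where a whole thing is asked for, a point or a joint stands for the part that bears it (a point fixed in the world has none). Each returns a list of dicts, best first, with "score" (0 to 1); they miss things now and then, are a little off and sometimes report something else, mostly with a low value. They report only what shows in the picture. A call takes as long as a camera call. They do not tell look-alikes from the thing itself.
- bot.find_in(camera, query): "position" ([x, y, z] in m, in world coordinates, good to about 4 mm: the middle of the surface that is visible of it).
The state is a dict: "clock": time; "qpos": joint angles; "qd": joint speeds; "joint_efforts": joint torques, N m; "position": TCP position; "tool_rot": TCP orientation; "force": force on the tool from outside, world axes, zero at the start; "moment": the same for the moment, N m; "grip_width": finger opening in m; "finger_force": force on a finger pad.
Only numpy, scipy, OpenCV 4.12 (cv2) and the standard library are available. Lean on these libraries where they do the work, as an engineer would, in place of code of your own. Each camera call takes 0.05 s, during which the arm holds its last target. There are 200 camera calls.

### The job

Pick up the metal tong caddy by its black tab and hang it by its two flange holes on the two upright steel pins on the front board of the sweet-potato crate, its box outside the crate. The pin strip has been clamped a little off centre, so feel gently for the pins; once the flange lies on the orange seat bar, push the caddy steadily down, without forcing it, until the bar is fully home, then let go. Keep the caddy upright and leave everything else on the counter alone.

Things in the scene. Friction and masses are not known exactly. Their poses are not given: they have to be found in the camera images.
- caddy_grip (a point): Centre of the black grip tab of the loose tong caddy (about 0.3 kg, starts upright on the counter). The tab is 12 mm thick (x), 40 wide (y) and rises 45 mm above flange and box rim; this point is 22.5 mm above them, 102.5 above the caddy's underside. Best pinched along x from above. z is up; the box lies to +x of the tab, the flange sticks out to -x.
- caddy: The tong caddy: open aluminium box 56 x 130 x 80 mm (x, y, z; walls 3 mm) with a rear flange and a tab. Origin: centre of the box's underside, 22 mm to +x of caddy_grip. Axes as there.
- caddy_hang (a point): Point on the caddy half-way between its two hanging holes, on the flange's underside (flange 5 mm thick, 40 in x, 130 in y): 26 mm to -x of and 27.5 mm below caddy_grip, 75 above the caddy's underside. The holes go through along z, are 10.5 mm across and lie 45 mm either side along y. The box's wall begins 20 mm to +x of this point.
- crate: Fixed wooden crate of sweet potatoes. Origin: under the middle of its front board. x points out of the crate over the front board, z up; the board is 105 mm tall, 35 thick (x), 260 long (y); the crate extends 158 mm to -x, lower than the board. It carries two pins and a seat bar.
- crate_board (a point): Middle of the front board's top edge, axes as crate. Two steel pins, 8 mm across, tips slightly tapered, stand upright on the board's middle line (x = 0), 90 mm apart along y, tips 34 mm above this point. Their strip is clamped up to 14 mm off to either side along y, by an amount not measured. Hung home, caddy_hang is midway between the pins, 6 mm above this height, axes alike.
- seat (a joint): Travel of the orange seat bar (30 x 130 x 6 mm) that lies round both pins: 0 m raised (its top 18 mm above the board's top), 0.012 m home (top 6 mm above the board). It is stiff: about 9 N moves it down, it stays where it is left, and the caddy's weight alone does not move it.
- sauce: amber sauce bottle with red cap, 56 mm across, 170 mm tall; a bystander, loose. Origin: the centre of its underside
- chilli: red jar, 64 mm across, 90 mm tall; a bystander, loose. Origin: the centre of its underside
- bowl: white bowl, 110 mm across, 55 mm tall; a bystander, loose. Origin: the centre of its underside
- cup: blue cup, 72 mm across, 85 mm tall; a bystander, loose. Origin: the centre of its underside
- mill: dark wooden pepper mill, 52 mm across, 138 mm tall; a bystander, loose. Origin: the centre of its underside
There are look-alikes about, which are no part of the job. Leave any yellow look-alike of the caddy alone.

How it is judged:
On the way, in this order (a step that is already met when the one before it is completed fails the run):
1. the caddy is lifted clear of the counter, upright (height (world z) of caddy_grip above 0.14 m and angle between caddy_hang's own z axis and vertical below 0.3 rad), for 0.2 s.
2. both holes are over the pins: the flange is well below the pins' tips, the seat bar not yet home (horizontal distance between caddy_hang and crate_board below 0.022 m and angle between the y axis of caddy_hang and the y axis of crate_board, either way round below 0.1 rad and z of caddy_hang in the frame of crate_board below 0.025 m and angle between caddy_hang's own z axis and vertical below 0.12 rad and value of joint seat below 0.01 m), for 0.1 s.
At the end, for the whole second after the job is handed in: The caddy hangs on both pins, released and at rest: hanging point within 22 mm of the board's middle seen from above and 2 to 9.5 mm above its top, parallel to it within 0.1 rad, tilt under 0.1 rad, the seat bar pressed at least 10.5 of its 12 mm (horizontal distance between caddy_hang and crate_board below 0.022 m and angle between the y axis of caddy_hang and the y axis of crate_board, either way round below 0.1 rad and z of caddy_hang in the frame of crate_board between 0.002 and 0.0095 m and angle between caddy_hang's own z axis and vertical below 0.1 rad and value of joint seat above 0.0105 m and linear speed of caddy below 0.02 m/s and contact force between caddy and the fingers below 0.1 N); the robot touches nothing.
It fails at once if the caddy is pressed or knocked against the crate, pins or seat bar with more than 40 N (contact force between caddy and crate above 40 N).
It fails at once if the caddy is tipped by more than 0.5 rad (angle between caddy_hang's own z axis and vertical above 0.5 rad).
It fails at once if a bystander is moved by more than 30 mm (distance of any of sauce, chilli, bowl, cup, mill from where it was at the start of the episode above 0.03 m).
It also fails if it takes over 64 s, if anything falls off the work surface, if the arm or the gripper's body presses on something with over 40 N, if the wrist force passes 120 N, or if a joint passes its speed limit or range.

## Working session

There is one attempt and no reset: what is moved stays moved. The work goes in short steps, Python scripts to look and compute and a tool call to move; the robot and the scene stay as the last step left them, time stands still between calls to the robot, and variables do not carry over. Pictures are saved under pics/ and viewed, at most 10 in all, crops included, and the job is handed in when it is done.

Besides the shell and the picture viewer there is one more tool, called after "Call:" as name(argument=value, ...), one argument or row to a line, values as JSON. apply_moves: Moves the arm, as the interface text tells. Its arguments: {"type":"object","properties":{"claw":{"type":"array"},"xyz":{"type":"array"},"twist":{"type":"array"},"force":{"type":"number"}},"required":["claw","xyz","twist"]}

```bash
mkdir -p pics; python3 - <<'E'
from workcell import bot
import cv2,numpy as np,pickle
D={}
for n in ("scene","top"):
    f=bot.grab_frame(n); D[n]=f
    cv2.imwrite(f"pics/{n}1.png",f["img"][:,:,::-1])
    print(n,f["vfov"],f["cx"],f["cy"],np.round(f["view"],4).tolist())
    for q in ("caddy_grip","caddy","caddy_hang","crate","crate_board","seat","sauce","chilli","bowl","cup","mill"):
        try: print(q,[(np.round(d["position"],3).tolist(),round(d["score"],2)) for d in bot.find_in(n,q)][:3])
        except Exception as e: print(q,e)
pickle.dump(D,open("D.pkl","wb"))
s=bot.observe();print({k:np.round(v,3) for k,v in s.items()})
E
```

```text
scene 57.566134145959765 322.89061038613465 200.7199161751848 [[0.8793, 0.4762, -0.0004, -0.4538], [-0.3837, 0.7089, 0.5918, 0.2534], [0.2821, -0.5202, 0.8061, -1.3865], [0.0, 0.0, 0.0, 1.0]]
caddy_grip [([0.378, -0.268, 0.078], 0.94), ([0.531, -0.057, 0.075], 0.89), ([0.558, -0.251, 0.062], 0.56)]
caddy [([0.379, -0.266, 0.081], 0.62), ([0.526, -0.058, 0.078], 0.56)]
caddy_hang [([0.526, -0.05, 0.08], 0.73), ([0.38, -0.262, 0.078], 0.61), ([0.556, -0.25, 0.064], 0.59)]
crate [([0.511, 0.18, 0.082], 0.86)]
crate_board [([0.505, 0.182, 0.076], 0.85)]
seat [([0.57, 0.218, 0.128], 0.52)]
sauce [([0.781, 0.068, 0.093], 0.86)]
chilli [([0.748, 0.213, 0.076], 0.6)]
bowl [([0.764, -0.199, 0.026], 0.56), ([0.545, -0.481, 0.085], 0.34)]
cup [([0.767, -0.054, 0.055], 0.71)]
mill [([0.544, -0.48, 0.086], 0.85), ([0.767, -0.053, 0.055], 0.7), ([0.782, 0.066, 0.093], 0.48)]
top 57.763152059169656 315.87546045492167 200.38495859709866 [[0.026, -0.9997, -0.0043, -0.1297], [0.998, 0.0257, 0.0579, -0.5555], [-0.0578, -0.0058, 0.9983, -1.1516], [0.0, 0.0, 0.0, 1.0]]
caddy_grip [([0.526, -0.043, 0.08],
[... 510 characters left out ...]
 0.223, 0.091], 0.81)]
bowl [([0.778, -0.21, 0.027], 0.75)]
cup [([0.779, -0.049, 0.036], 0.97)]
mill [([0.53, -0.457, 0.104], 0.65), ([0.748, 0.223, 0.093], 0.51)]
{'clock': np.float64(1.2), 'qpos': array([ 1.099,  0.521, -0.036,  1.599,  0.021,  1.021, -0.113]), 'qd': array([ 0.002, -0.   ,  0.002, -0.002,  0.001,  0.001,  0.001]), 'joint_efforts': array([ 1.0000e-03, -9.2688e+01,  1.9790e+00, -3.7026e+01,  1.8000e-02,
        2.0000e-03, -0.0000e+00]), 'position': array([ 0.244, -0.575,  0.196]), 'tool_rot': array([-3.142, -0.   ,  0.402]), 'force': array([-0.617, -0.233, -0.576]), 'moment': array([ 0.011, -0.003,  0.025]), 'finger_force': np.float64(0.0), 'grip_width': np.float64(0.085)}
```

View pics/scene1.png

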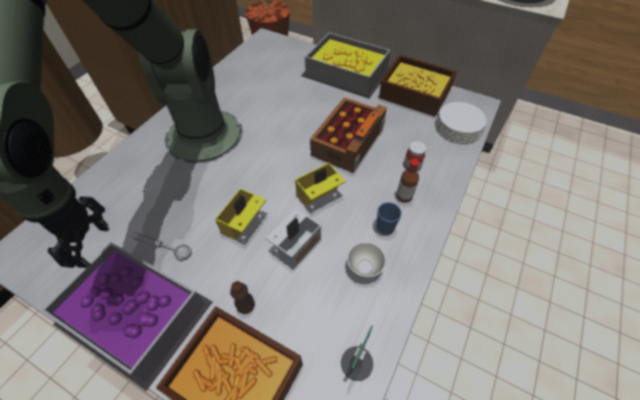

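View pics/top1.png

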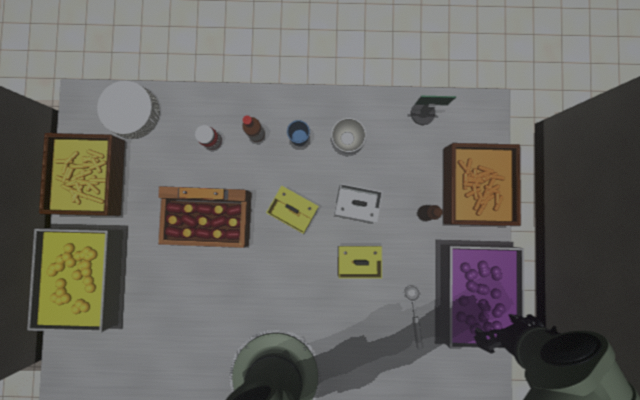

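The pictures show these candidates for the caddy. In the top view: silver at (358,203), yellow at (293,208) and yellow at (360,261). In the scene view: silver at (295,240), yellow at (320,185) and (242,215). I choose the silver one. The crate with the orange bar is at top (205,215), with the bar at (206,194). Next I check the choice in a close crop.

```bash
python3 - <<'E'
import cv2,numpy as np,pickle
D=pickle.load(open("D.pkl","rb"))
t=D["top"]["img"];s=D["scene"]["img"]
a=cv2.resize(t[175:235,325:391],None,fx=6,fy=6,interpolation=2)[:, :396]
b=cv2.resize(t[175:235,150:260],None,fx=6,fy=6,interpolation=2)[:,:660]
c=cv2.resize(s[205:270,262:328],None,fx=6,fy=6,interpolation=2)
top=cv2.resize(b,(800,436)) 
im=np.zeros((600,800,3),np.uint8)
im[:290,:400]=cv2.resize(a,(319,290)).shape and cv2.copyMakeBorder(cv2.resize(a,(319,290)),0,0,0,81,0)
im[:290,400:]=cv2.copyMakeBorder(cv2.resize(c,(294,290)),0,0,0,106,0)
im[295:,:]=cv2.copyMakeBorder(cv2.resize(b,(559,305)),0,0,0,241,0)
cv2.imwrite("pics/crop1.png",im[:,:,::-1])
E
```

```text
(no output)
```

View pics/crop1.png

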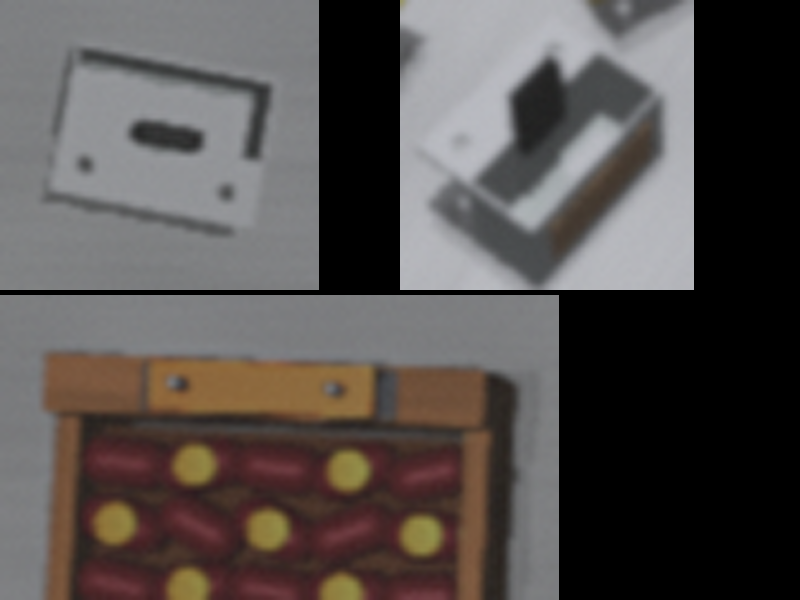

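The crop confirms the silver caddy: the flange holes are at about top (342.6,208.7) and (372.0,214.5), with the tab between them. The pin tips are at about (184.8,192.3) and (215.9,193.7). The box opens away from the robot.

```bash
cat > h.py <<'E'
import numpy as np
def ray(f,u,v,fish=False):
    F=200/np.tan(np.radians(f["vfov"]/2)); x,y=(u-f["cx"]),(v-f["cy"])
    if fish:
        r=np.hypot(x,y); t=r/F; d=np.array([x/r*np.sin(t),-y/r*np.sin(t),-np.cos(t)])
    else: d=np.array([x/F,-y/F,-1.])
    V=np.array(f["view"]); return -V[:3,:3].T@V[:3,3], V[:3,:3].T@d
def hit(f,u,v,z,fish=False):
    o,d=ray(f,u,v,fish); return o+d*(z-o[2])/d[2]
def proj(f,p,fish=False):
    V=np.array(f["view"]);F=200/np.tan(np.radians(f["vfov"]/2)); c=V[:3,:3]@p+V[:3,3]
    x,y,z=c[0],-c[1],-c[2]
    if fish:
        r=np.hypot(x,y);t=np.arctan2(r,z);return f["cx"]+F*t*x/r,f["cy"]+F*t*y/r
    return f["cx"]+F*x/z,f["cy"]+F*y/z
E
python3 - <<'E'
import pickle,numpy as np
from h import *
D=pickle.load(open("D.pkl","rb"));t=D["top"];s=D["scene"]
h1=hit(t,342.6,208.7,.08);h2=hit(t,372,214.5,.08);d=h1-h2
print("holes",h1,h2,np.linalg.norm(d)); yaw=np.arctan2(-d[0],d[1]);m=(h1+h2)/2
ex=np.array([np.cos(yaw),np.sin(yaw),0]);print("yaw",yaw,"grip",m+.026*ex)
print("tabtop",hit(t,359.8,203.4,.125))
# scene holes: crop scale 294/66=4.455
g1=hit(s,262+(553-400)/4.455,205+50/4.46,.08);g2=hit(s,262+(461-400)/4.455,205+141/4.46,.08);e=g1-g2
print("scene",g1,g2,np.linalg.norm(e),np.arctan2(-e[0],e[1]),(g1+g2)/2+.026*ex)
p1=hit(t,184.8,192.3,.139);p2=hit(t,215.9,193.7,.139);q=p1-p2
print("pins",p1,p2,np.linalg.norm(q),np.arctan2(-q[0],q[1]),(p1+p2)/2)
b=lambda x,y:hit(t,150+x/5.08,175+(y-295)/5.08,.105)
c1=b(45,382);c2=b(485,398);print("board",c1,c2,np.linalg.norm(c1-c2),(c1+c2)/2,np.arctan2(-(c1-c2)[0],(c1-c2)[1]))
E
```

```text
holes [ 0.53178518 -0.19743827  0.08      ] [ 0.51649025 -0.28695527  0.08      ] 0.09081425168884003
yaw -0.16922643288514622 grip [ 0.54976632 -0.24657569  0.08      ]
tabtop [ 0.54687777 -0.24413156  0.125     ]
scene [ 0.53517583 -0.19871132  0.08      ] [ 0.51954841 -0.28588192  0.08      ] 0.08856031704750993 -0.17738951215057083 [ 0.55299072 -0.24667554  0.08      ]
pins [0.56521454 0.26303377 0.139     ] [0.56346995 0.17297638 0.139     ] 0.09007428808604478 -0.01936953020723034 [0.56434224 0.21800508 0.139     ]
board [0.56615995 0.35309621 0.105     ] [0.56338479 0.09424545 0.105     ] 0.2588656387911384 [0.56477237 0.22367083 0.105     ] -0.010720668617637683
```

Call:
apply_moves(
  claw=[0.06,0.06,0.06,0.06,0.06,0.06,0.06,0.06,0.06,0.06,0.06,0.06,0.06,0.06,0.06,0.06,0.06,0.06],
  xyz=[
    [0.0257,-0.0114,0],
    [0.0257,-0.0114,0],
    [0.0257,-0.0114,0],
    [0.0257,-0.0114,0],
    [0.0257,-0.0114,0],
    [0.0257,-0.0114,0],
    [0.0257,-0.0114,0],
    [0.0257,-0.0114,0],
    [0.0257,-0.0114,0],
    [0.0257,-0.0114,0],
    [0.0257,-0.0114,0],
    [0.0257,-0.0114,0],
    [0.0257,-0.0114,0],
    [0.0257,-0.0114,0],
    [0.0257,-0.0114,0],
    [0.0257,-0.0114,0],
    [0,0,0],
    [0,0,0],
  ],
  twist=[
    [0,0,0],
    [0,0,0],
    [0,0,0],
    [0,0,0],
    [0,0,0],
    [0,0,0],
    [0,0,0],
    [0,0,0],
    [0,0,0],
    [0,0,0],
    [0,0,0],
    [0,0,0],
    [0,0,0],
    [0,0,0],
    [0,0,0],
    [0,0,0],
    [0,0,0],
    [0,0,0],
  ],
)

```text
clock: 3.0
position: [0.5516, -0.2463, 0.1961]
tool_rot: [-3.142, 0.0, 0.403]
force: [-1.0, -0.8, -0.7]
grip_width: 0.0599
finger_force: 0.0
```

Call:
apply_moves(
  claw=[0.06,0.06,0.06,0.06,0.06,0.06,0.06,0.06,0.06,0.06,0.06,0.06],
  xyz=[
    [0,0,0],
    [0,0,0],
    [0,0,0],
    [0,0,0],
    [0,0,0],
    [0,0,0],
    [0,0,0],
    [0,0,0],
    [0,0,0],
    [0,0,0],
    [0,0,0],
    [0,0,0],
  ],
  twist=[
    [0,0,-0.1],
    [0,0,-0.1],
    [0,0,-0.1],
    [0,0,-0.1],
    [0,0,-0.1],
    [0,0,-0.1],
    [0,0,-0.1],
    [0,0,-0.1],
    [0,0,-0.1],
    [0,0,-0.096],
    [0,0,0],
    [0,0,0],
  ],
)

```text
clock: 4.2
position: [0.551, -0.2475, 0.1963]
tool_rot: [-3.141, 0.0, 1.394]
force: [0.2, -0.7, 0.4]
grip_width: 0.0601
finger_force: 0.0
```

```bash
python3 - <<'E'
from workcell import bot
import cv2,numpy as np
from h import *
f=bot.grab_frame("wrist"); cv2.imwrite("pics/w1.png",f["img"][:,:,::-1])
print([(np.round(d["position"],3).tolist(),round(d["score"],2)) for d in bot.find_in("wrist","caddy_grip")][:3])
s=bot.observe();print(s["position"],s["tool_rot"],s["qpos"])
import pickle;pickle.dump(f,open("w1.pkl","wb"))
yaw=-.173;ex=np.array([np.cos(yaw),np.sin(yaw),0]);ey=np.array([-ex[1],ex[0],0]);g=np.array([.5505,-.2465,.08])
for k in (1,-1):print(proj(f,g-.026*ex+k*.045*ey,True))
print(proj(f,g+[0,0,.045],True))
E
```

```text
[([0.557, -0.244, 0.085], 0.64)]
[ 0.55125174 -0.24700793  0.19633013] [-3.14151995e+00  2.40151049e-04  1.39480949e+00] [ 0.57215424  0.50699893 -0.35952763  1.64450719  0.20129806  1.02676529
 -0.02654034]
(np.float64(293.7567380192012), np.float64(139.7417855057227))
(np.float64(296.3331576756382), np.float64(227.88585038400015))
(np.float64(321.36756447570536), np.float64(198.67072427446928))
```

View pics/w1.png

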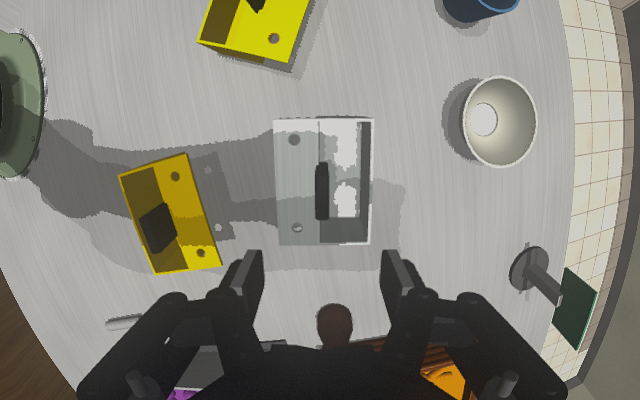

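The wrist view shows the silver caddy with its holes at (294,139.5) and (297,227.5), within 1 px of what I predicted, and the tab at (321,191). I descend and grip.

Call:
apply_moves(
  claw=[0.06,0.06,0.06,0.06,0.06,0.06,0.06,0.06,0.06,0.06,0.06,0.005,0.005,0.005,0.005,0.005,0.005,0.005],
  xyz=[
    [0,0,0.015],
    [0,0,0.015],
    [0,0,0.015],
    [0,0,0.015],
    [0,0,0.015],
    [0,0,0.015],
    [0,0,0.01],
    [0,0,0.009],
    [0,0,0],
    [0,0,0],
    [0,0,0],
    [0,0,0],
    [0,0,0],
    [0,0,0],
    [0,0,0],
    [0,0,0],
    [0,0,0],
    [0,0,0],
  ],
  twist=[
    [0,0,0],
    [0,0,0],
    [0,0,0],
    [0,0,0],
    [0,0,0],
    [0,0,0],
    [0,0,0],
    [0,0,0],
    [0,0,0],
    [0,0,0],
    [0,0,0],
    [0,0,0],
    [0,0,0],
    [0,0,0],
    [0,0,0],
    [0,0,0],
    [0,0,0],
    [0,0,0],
  ],
  force=80,
)

```text
clock: 6.1
position: [0.5514, -0.2466, 0.0876]
tool_rot: [-3.141, 0.0, 1.398]
force: [-3.2, -0.1, 5.6]
grip_width: 0.0077
finger_force: 78.5
```

Call:
apply_moves(
  claw=[0.005,0.005,0.005,0.005,0.005,0.005,0.005,0.005,0.005,0.005,0.005,0.005,0.005],
  xyz=[
    [0,0,-0.005],
    [0,0,-0.01],
    [0,0,-0.015],
    [0,0,-0.015],
    [0,0,-0.015],
    [0,0,-0.015],
    [0,0,-0.015],
    [0,0,-0.015],
    [0,0,-0.015],
    [0,0,-0.015],
    [0,0,-0.015],
    [0,0,0],
    [0,0,0],
  ],
  twist=[
    [0,0,0],
    [0,0,0],
    [0,0,0],
    [0,0,0],
    [0,0,0],
    [0,0,0],
    [0,0,0],
    [0,0,0],
    [0,0,0],
    [0,0,0],
    [0,0,0],
    [0,0,0],
    [0,0,0],
  ],
)

```text
clock: 7.4
position: [0.5514, -0.2466, 0.2373]
tool_rot: [3.141, 0.0, 1.398]
force: [-0.1, 1.3, -3.5]
grip_width: 0.0075
finger_force: 78.4
```

```bash
python3 - <<'E'
from workcell import bot
import cv2,numpy as np,pickle
from h import *
f=bot.grab_frame("wrist"); cv2.imwrite("pics/w2.png",f["img"][:,:,::-1])
pickle.dump(f,open("w2.pkl","wb"))
s=bot.observe();print({k:np.round(s[k],3) for k in ("position","tool_rot","force","moment","grip_width","qpos")})
E
```

```text
{'position': array([ 0.551, -0.246,  0.237]), 'tool_rot': array([-3.141, -0.   ,  1.398]), 'force': array([ 0.69 , -0.724, -3.897]), 'moment': array([0.016, 0.068, 0.009]), 'grip_width': np.float64(0.008), 'qpos': array([ 0.578,  0.469, -0.368,  1.597,  0.182,  1.111, -0.008])}
```

View pics/w2.png

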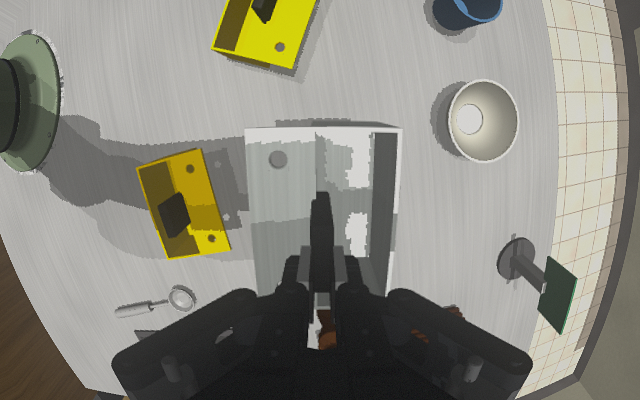

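The caddy is lifted and upright, with the visible flange hole at (278,160). I check the grip offset and work out the carry.

```bash
python3 - <<'E'
import numpy as np,pickle
from h import *
f=pickle.load(open("w2.pkl","rb"))
h=hit(f,278,160,.2297,True);tcp=np.array([.5514,-.2466,.2373])
for yaw in (-.173,):
    ex=np.array([np.cos(yaw),np.sin(yaw),0]);ey=np.array([-ex[1],ex[0],0])
    print(h,(h-tcp)@ex,(h-tcp)@ey)
E
```

```text
[ 0.53261621 -0.19753748  0.2297    ] -0.026948939985972406 0.04509674391748322
```

Call:
apply_moves(
  claw=[0.005,0.005,0.005,0.005,0.005,0.005,0.005,0.005,0.005,0.005,0.005,0.005,0.005,0.005,0.005,0.005,0.005,0.005,0.005,0.005],
  xyz=[
    [0.013,-0.0011,0],
    [0.0258,-0.0023,0],
    [0.0258,-0.0023,0],
    [0.0258,-0.0023,0],
    [0.0258,-0.0023,0],
    [0.0258,-0.0023,0],
    [0.0258,-0.0023,0],
    [0.0258,-0.0023,0],
    [0.0258,-0.0023,0],
    [0.0258,-0.0023,0],
    [0.0258,-0.0023,0],
    [0.0258,-0.0023,0],
    [0.0258,-0.0023,0],
    [0.0258,-0.0023,0],
    [0.0258,-0.0023,0],
    [0.0258,-0.0023,0],
    [0.0258,-0.0023,0],
    [0.0258,-0.0023,0],
    [0.0124,-0.0006,0],
    [0,0,0],
  ],
  twist=[
    [0,0,0],
    [0,0,0],
    [0,0,0],
    [0,0,0],
    [0,0,0],
    [0,0,0],
    [0,0,0],
    [0,0,0],
    [0,0,0],
    [0,0,0],
    [0,0,0],
    [0,0,0],
    [0,0,0],
    [0,0,0],
    [0,0,0],
    [0,0,0],
    [0,0,0],
    [0,0,0],
    [0,0,0],
    [0,0,0],
  ],
)

```text
clock: 9.45
position: [0.5903, 0.2199, 0.2367]
tool_rot: [-3.14, -0.0, 1.401]
force: [0.1, -1.3, -5.0]
grip_width: 0.0074
finger_force: 78.4
```

Call:
apply_moves(
  claw=[0.005,0.005,0.005,0.005,0.005,0.005],
  xyz=[
    [0,0,0],
    [0,0,0],
    [0,0,0],
    [0,0,0],
    [0,0,0],
    [0,0,0],
  ],
  twist=[
    [0,0,-0.04],
    [0,0,-0.04],
    [0,0,-0.04],
    [0,0,-0.038],
    [0,0,0],
    [0,0,0],
  ],
)

```text
clock: 10.05
position: [0.5912, 0.2167, 0.2372]
tool_rot: [-3.141, 0.0, 1.554]
force: [-0.7, 0.1, -3.6]
grip_width: 0.0076
finger_force: 78.4
```

```bash
python3 - <<'E'
from workcell import bot
import cv2,numpy as np,pickle
D={}
for n in ("wrist","top","scene"):
    f=bot.grab_frame(n);D[n]=f
pickle.dump(D,open("D3.pkl","wb"))
w=D["wrist"]["img"];t=D["top"]["img"];s=D["scene"]["img"]
im=np.zeros((600,800,3),np.uint8)
im[:340,:544]=cv2.resize(w,(544,340))
im[345:600,:340]=cv2.resize(t[165:225,160:240],(340,255),interpolation=2)
im[345:600,345:685]=cv2.resize(s[85:175,300:420],(340,255),interpolation=2)
cv2.imwrite("pics/m3.png",im[:,:,::-1])
x=bot.observe();print({k:np.round(x[k],4) for k in ("clock","position","tool_rot","force","moment","grip_width","qpos")})
E
```

```text
{'clock': np.float64(10.2), 'position': array([0.5912, 0.2173, 0.2373]), 'tool_rot': array([-3.1416e+00,  2.0000e-04,  1.5548e+00]), 'force': array([-0.6421, -0.301 , -3.491 ]), 'moment': array([-0.0123,  0.0358,  0.0429]), 'grip_width': np.float64(0.0076), 'qpos': array([-0.1158,  0.5305, -0.5016,  1.5199,  0.2687,  1.1603, -0.6831])}
```

View pics/m3.png

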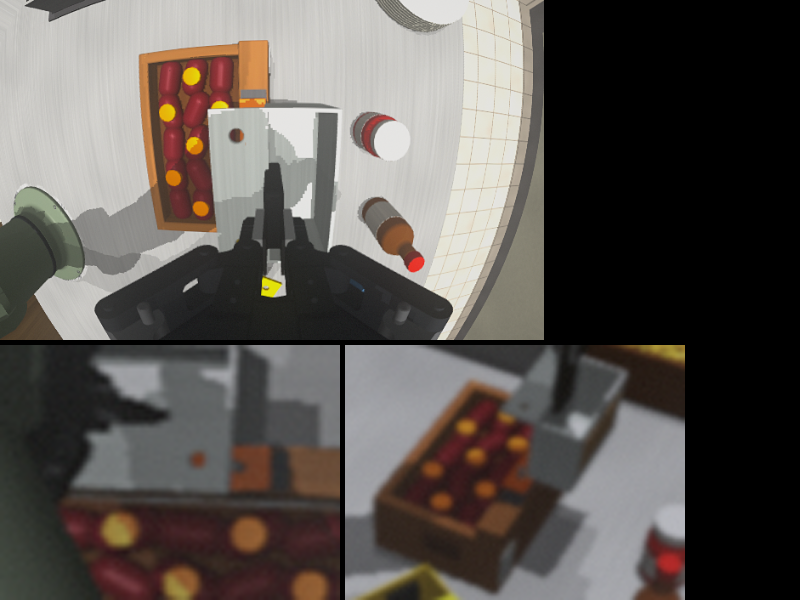

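Hole 1 is at about top (206.6,192.1), over the bar, and the caddy is square to the crate with its box outside. I refine the pin positions numerically from the first pictures.

```bash
python3 - <<'E'
import numpy as np,pickle,cv2
from h import *
D=pickle.load(open("D.pkl","rb"))
for n in ("top","scene"):
    f=D[n];im=f["img"].astype(int)
    for p in ([.5652,.263],[.5635,.173]):
        a=np.array(proj(f,np.array([*p,.139])));b=np.array(proj(f,np.array([*p,.123])))
        c=np.round((a+b)/2).astype(int);R=5
        sat=(im[...,0]-im[...,2])[c[1]-R:c[1]+R+1,c[0]-R:c[0]+R+1]
        print(n,"tip",a.round(1),"base",b.round(1),"win",c-R);print(sat)
f=pickle.load(open("D3.pkl","rb"))["top"]
print("hole via top",hit(f,206.6,192.06,.2297))
E
```

```text
top tip [184.8 192.3] base [186.8 192.7] win [181 188]
[[81 82 79 81 78 76 76 74 73 74 73]
 [84 84 84 84 84 84 83 82 83 81 81]
 [84 78 64 63 70 76 79 82 81 80 80]
 [81 59 21 13 24 48 72 80 81 81 79]
 [80 55 14 -3 -2 25 63 79 80 81 80]
 [83 73 48 31 29 43 67 79 81 79 80]
 [84 82 79 76 74 73 79 81 79 80 79]
 [83 83 83 84 83 82 81 82 79 81 81]
 [81 79 78 79 81 83 83 82 81 81 80]
 [64 62 63 65 70 76 75 73 74 73 72]
 [33 33 33 33 37 40 39 38 37 37 35]]
top tip [215.9 193.7] base [217.4 194.1] win [212 189]
[[75 73 71 71 70 70 70 68 66 68 63]
 [81 81 81 80 81 81 81 79 80 81 76]
 [79 75 71 69 73 78 79 78 77 78 74]
 [77 60 35 27 42 65 76 78 77 79 76]
 [76 51 12 -3  5 40 67 76 78 79 76]
 [78 64 36 19 22 49 70 76 77 79 77]
 [79 77 71 65 61 70 77 78 78 80 77]
 [79 79 79 80 77 77 78 77 77 78 78]
 [79 79 80 79 79 79 78 80 77 79 77]
 [72 72 72 72 69 70 69 69 68 68 63]
 [44 42 38 36 35 35 33 33 34 32 28]]
scene tip [371.9 111.9] base [371.4 115.6] win [367 109]
[[ 37  40  43  47  52  59  64  67  71  73  78]
 [ 44  45  44  41  46  50  57  67  74  78  80]
 [ 53  51  53  58  64  56  50  63  75  79  83
[... 301 characters left out ...]
 141 139 138 136 123  95  61]
 [132 139 142 142 143 141 139 128 103  69  45]]
scene tip [360.4 127.6] base [360.  131.2] win [355 124]
[[ 33  36  44  50  54  64  82 109 129 139 140]
 [ 41  47  49  51  56  74 100 123 136 139 141]
 [ 48  52  53  56  66  89 109 124 134 140 140]
 [ 52  56  57  64  81  97  98 104 119 132 140]
 [ 55  56  60  76  98  97  75  70  96 126 138]
 [ 56  60  73  94 112  98  62  53  88 124 138]
 [ 58  68  92 115 121  99  59  51  92 127 137]
 [ 64  83 111 131 128 105  75  73 104 130 133]
 [ 73 102 125 136 135 122 108 108 124 132 124]
 [ 78 106 126 135 137 134 131 131 135 129 107]
 [ 64  86 108 119 128 132 137 137 133 117  84]]
hole via top [0.56088949 0.17202637 0.2297    ]
```

Call:
apply_moves(
  claw=[0.005,0.005,0.005,0.005,0.005,0.005,0.005,0.005,0.005,0.005,0.005],
  xyz=[
    [-0.01,0,0],
    [-0.025,0,0],
    [-0.025,0,0],
    [-0.025,0,0],
    [-0.025,0,0],
    [-0.025,0,0],
    [-0.025,0,0],
    [-0.025,0,0],
    [-0.015,0,0],
    [0,0,0],
    [0,0,0],
  ],
  twist=[
    [0,0,0],
    [0,0,0],
    [0,0,0],
    [0,0,0],
    [0,0,0],
    [0,0,0],
    [0,0,0],
    [0,0,0],
    [0,0,0],
    [0,0,0],
    [0,0,0],
  ],
)

```text
clock: 11.3
position: [0.5882, 0.0179, 0.2374]
tool_rot: [3.142, -0.0, 1.556]
force: [0.6, 1.1, -3.7]
grip_width: 0.0075
finger_force: 78.4
```

```bash
python3 - <<'E'
from workcell import bot
import cv2,numpy as np,pickle
from h import *
f=bot.grab_frame("wrist");pickle.dump(f,open("w4.pkl","wb"))
x=bot.observe();print({k:np.round(x[k],4) for k in ("clock","position","tool_rot")})
P=[proj(f,np.array([a,b,z]),True) for a,b in((.567,.265),(.566,.175)) for z in (.139,.123)]
print(np.round(P,1))
u0,v0=int(min(p[0] for p in P))-50,int(min(p[1] for p in P))-30
u0,v0=max(u0,0),max(v0,0)
c=f["img"][v0:v0+150,u0:u0+150];print(u0,v0)
cv2.imwrite("pics/w4.png",cv2.resize(c,(600,600),interpolation=2)[:,:,::-1])
E
```

```text
{'clock': np.float64(11.35), 'position': array([0.5882, 0.0185, 0.2373]), 'tool_rot': array([ 3.1416e+00, -7.0000e-04,  1.5566e+00])}
[[294.8 -63.3]
 [296.1 -55.7]
 [293.9  20.3]
 [295.4  24.7]]
243 0
```

View pics/w4.png

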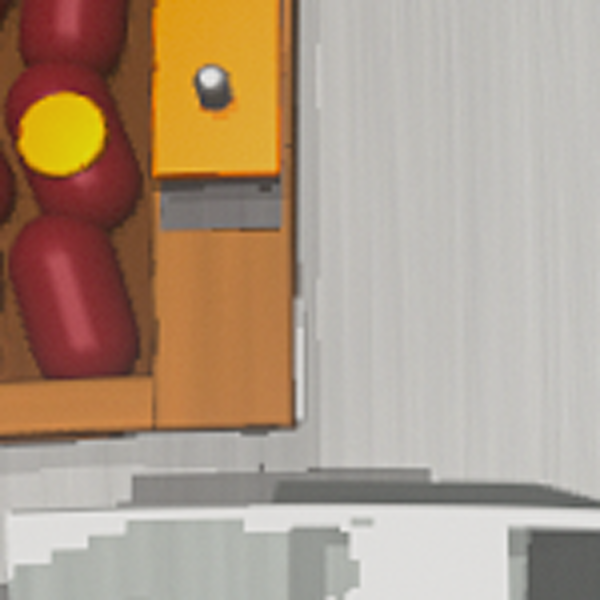

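The −y pin is clear: its tip is at about (295.5,19.5) and its base at (297,25.7) in the wrist frame. The bar's edges and the board's end are visible too.

```bash
python3 - <<'E'
import numpy as np,pickle
from h import *
f=pickle.load(open("w4.pkl","rb"))
H=lambda x,y,z:hit(f,243+x/4,y/4,z,True)[:2].round(4)
print("tip",H(210,78,.139),"base",H(214,100,.123))
print("bar edges L",H(152,10,.123),H(152,172,.123),"R",H(281,10,.123),H(278,172,.123))
print("board L",H(153,235,.105),H(155,425,.105),"R",H(297,20,.105),H(296,235,.105),H(293,428,.105))
g=pickle.load(open("D3.pkl","rb"))["wrist"]
h=hit(g,277.6,158.8,.2297,True);print("hole at goal pose",h, "tcp .5912 .2173 -> off",h[:2]-[.5912,.2173])
E
```

```text
tip [0.5674 0.1757] base [0.567  0.1747]
bar edges L [0.5526 0.1989] [0.5524 0.1575] R [0.5829 0.1974] [0.5816 0.1562]
board L [0.5501 0.1449] [0.5495 0.0967] R [0.5864 0.2008] [0.5853 0.1435] [0.5837 0.0949]
hole at goal pose [0.56473734 0.2630562  0.2297    ] tcp .5912 .2173 -> off [-0.02646266  0.0457562 ]
```

Call:
apply_moves(
  claw=[0.005,0.005,0.005,0.005,0.005,0.005,0.005,0.005,0.005,0.005,0.005,0.005,0.005,0.005,0.005,0.005,0.005,0.005,0.005],
  xyz=[
    [0.01,0,0],
    [0.025,0.0005,0],
    [0.025,0.0005,0],
    [0.025,0.0005,0],
    [0.025,0.0005,0],
    [0.025,0.0005,0],
    [0.025,0.0005,0],
    [0.025,0.0005,0],
    [0.0163,0.0004,0],
    [0,0,0],
    [0,0,0.01],
    [0,0,0.015],
    [0,0,0.015],
    [0,0,0.015],
    [0,0,0.015],
    [0,0,0.01],
    [0,0,0],
    [0,0,0],
    [0,0,0],
  ],
  twist=[
    [0,0,0],
    [0,0,0],
    [0,0,0],
    [0,0,0],
    [0,0,0],
    [0,0,0],
    [0,0,0],
    [0,0,0],
    [0,0,0],
    [0,0,0],
    [0,0,0],
    [0,0,0],
    [0,0,0],
    [0,0,0],
    [0,0,0],
    [0,0,0],
    [0,0,0],
    [0,0,0],
    [0,0,0],
  ],
)

```text
clock: 13.25
position: [0.5955, 0.219, 0.158]
tool_rot: [3.141, -0.0, 1.556]
force: [-0.7, 0.3, -3.7]
grip_width: 0.0075
finger_force: 78.5
```

```bash
python3 - <<'E'
from workcell import bot
import cv2,numpy as np,pickle
f=bot.grab_frame("wrist");t=bot.grab_frame("top")
pickle.dump((f,t),open("w5.pkl","wb"))
a=cv2.resize(f["img"][125:195,240:310],(560,560),interpolation=2)
b=cv2.resize(t["img"][180:210,190:220],(240,240),interpolation=2)
im=np.zeros((560,800,3),np.uint8);im[:,:560]=a;im[:240,560:]=b
cv2.imwrite("pics/w5.png",im[:,:,::-1])
E
```

```text
(no output)
```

View pics/w5.png

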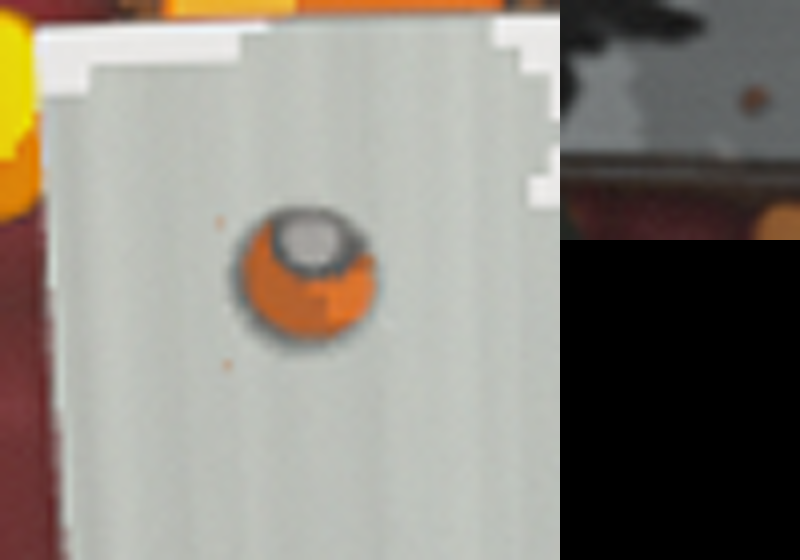

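Through the +y hole, whose centre is at crop (307,278), the pin tip shows at (312,242). I compute the remaining offset.

```bash
python3 - <<'E'
import numpy as np,pickle
from h import *
f,t=pickle.load(open("w5.pkl","rb"))
h=hit(f,240+307/8,125+278/8,.1504,True);p=hit(f,240+312/8,125+242/8,.139,True)
print(h,p,p-h)
for z in (.1484,.1524):print(p[:2]-hit(f,240+307/8,125+278/8,z,True)[:2])
E
```

```text
[0.56939611 0.26468483 0.1504    ] [0.56830571 0.26569645 0.139     ] [-0.0010904   0.00101162 -0.0114    ]
[-0.00080399  0.00134961]
[-0.00137681  0.00067363]
```

Call:
apply_moves(
  claw=[0.005,0.005,0.005,0.005,0.005,0.005,0.005,0.005],
  xyz=[
    [0.001,-0.0011,0],
    [0,0,0],
    [0,0,0.002],
    [0,0,0.002],
    [0,0,0.002],
    [0,0,0.001],
    [0,0,0.001],
    [0,0,0],
  ],
  twist=[
    [0,0,0],
    [0,0,0],
    [0,0,0],
    [0,0,0],
    [0,0,0],
    [0,0,0],
    [0,0,0],
    [0,0,0],
  ],
)

```text
clock: 14.15
position: [0.594, 0.2198, 0.1491]
tool_rot: [-3.141, 0.0, 1.556]
force: [0.9, 0.3, -3.4]
grip_width: 0.0079
finger_force: 78.5
```

Call:
apply_moves(
  claw=[0.005,0.005,0.005,0.005],
  xyz=[
    [0,0,0.001],
    [0,0,0.001],
    [0,0,0],
    [0,0,0],
  ],
  twist=[
    [0,0,0],
    [0,0,0],
    [0,0,0],
    [0,0,0],
  ],
)

```text
clock: 14.55
position: [0.5941, 0.2198, 0.1473]
tool_rot: [-3.142, -0.0, 1.556]
force: [-0.5, 0.4, -3.5]
grip_width: 0.0076
finger_force: 78.5
```

No contact yet, and the flange should be about 4 mm below the tips, so I continue.

Call:
apply_moves(
  claw=[0.005,0.005,0.005,0.005,0.005,0.005],
  xyz=[
    [0,0,0.001],
    [0,0,0.001],
    [0,0,0.001],
    [0,0,0.001],
    [0,0,0],
    [0,0,0],
  ],
  twist=[
    [0,0,0],
    [0,0,0],
    [0,0,0],
    [0,0,0],
    [0,0,0],
    [0,0,0],
  ],
)

```text
clock: 15.15
position: [0.594, 0.2198, 0.1433]
tool_rot: [-3.141, -0.0, 1.556]
force: [-0.7, -0.7, -3.1]
grip_width: 0.0073
finger_force: 78.5
```

Call:
apply_moves(
  claw=[0.005,0.005,0.005,0.005,0.005,0.005],
  xyz=[
    [0,0,0.001],
    [0,0,0.001],
    [0,0,0.001],
    [0,0,0.001],
    [0,0,0],
    [0,0,0],
  ],
  twist=[
    [0,0,0],
    [0,0,0],
    [0,0,0],
    [0,0,0],
    [0,0,0],
    [0,0,0],
  ],
)

```text
clock: 15.75
position: [0.594, 0.2198, 0.1393]
tool_rot: [-3.142, -0.0, 1.556]
force: [0.3, -0.3, -2.9]
grip_width: 0.0075
finger_force: 78.5
```

Call:
apply_moves(
  claw=[0.005,0.005,0.005,0.005,0.005,0.005],
  xyz=[
    [0,0,0.001],
    [0,0,0.001],
    [0,0,0.001],
    [0,0,0.001],
    [0,0,0],
    [0,0,0],
  ],
  twist=[
    [0,0,0],
    [0,0,0],
    [0,0,0],
    [0,0,0],
    [0,0,0],
    [0,0,0],
  ],
)

```text
clock: 16.35
position: [0.5942, 0.2198, 0.1354]
tool_rot: [3.141, 0.0, 1.556]
force: [0.6, -0.5, -0.4]
grip_width: 0.0074
finger_force: 79.0
```

Call:
apply_moves(
  claw=[0.005,0.005,0.005,0.005],
  xyz=[
    [0,0,0.001],
    [0,0,0.001],
    [0,0,0],
    [0,0,0],
  ],
  twist=[
    [0,0,0],
    [0,0,0],
    [0,0,0],
    [0,0,0],
  ],
)

```text
clock: 16.75
position: [0.5944, 0.2197, 0.1336]
tool_rot: [3.141, -0.0, 1.556]
force: [-0.1, -1.9, 5.2]
grip_width: 0.0075
finger_force: 80.1
```

The flange reached the seat where expected, at TCP z of about 0.1355. I press steadily.

Call:
apply_moves(
  claw=[0.005,0.005,0.005,0.005,0.005],
  xyz=[
    [0,0,0.001],
    [0,0,0.001],
    [0,0,0.001],
    [0,0,0],
    [0,0,0],
  ],
  twist=[
    [0,0,0],
    [0,0,0],
    [0,0,0],
    [0,0,0],
    [0,0,0],
  ],
)

```text
clock: 17.25
position: [0.5943, 0.2198, 0.1305]
tool_rot: [3.141, -0.0, 1.556]
force: [2.2, -1.5, 4.9]
grip_width: 0.0074
finger_force: 80.0
```

Call:
apply_moves(
  claw=[0.005,0.005,0.005,0.005,0.005],
  xyz=[
    [0,0,0.001],
    [0,0,0.001],
    [0,0,0.001],
    [0,0,0],
    [0,0,0],
  ],
  twist=[
    [0,0,0],
    [0,0,0],
    [0,0,0],
    [0,0,0],
    [0,0,0],
  ],
)

```text
clock: 17.75
position: [0.5941, 0.2198, 0.1274]
tool_rot: [3.141, -0.0, 1.556]
force: [2.7, -1.1, 3.5]
grip_width: 0.0078
finger_force: 79.9
```

Call:
apply_moves(
  claw=[0.005,0.005,0.005,0.005,0.005],
  xyz=[
    [0,0,0.001],
    [0,0,0.001],
    [0,0,0.0005],
    [0,0,0],
    [0,0,0],
  ],
  twist=[
    [0,0,0],
    [0,0,0],
    [0,0,0],
    [0,0,0],
    [0,0,0],
  ],
)

```text
clock: 18.25
position: [0.5941, 0.2198, 0.1248]
tool_rot: [-3.142, -0.0, 1.556]
force: [2.7, -2.2, 4.4]
grip_width: 0.0074
finger_force: 80.0
```

Call:
apply_moves(
  claw=[0.005,0.005,0.005,0.005],
  xyz=[
    [0,0,0.0005],
    [0,0,0.0005],
    [0,0,0],
    [0,0,0],
  ],
  twist=[
    [0,0,0],
    [0,0,0],
    [0,0,0],
    [0,0,0],
  ],
)

```text
clock: 18.65
position: [0.5941, 0.2198, 0.1238]
tool_rot: [-3.142, -0.0, 1.556]
force: [1.8, -1.1, 4.8]
grip_width: 0.0076
finger_force: 80.0
```

Call:
apply_moves(
  claw=[0.005,0.005,0.005],
  xyz=[
    [0,0,0.0005],
    [0,0,0],
    [0,0,0],
  ],
  twist=[
    [0,0,0],
    [0,0,0],
    [0,0,0],
  ],
)

```text
clock: 18.95
position: [0.5941, 0.2198, 0.1233]
tool_rot: [3.141, -0.0, 1.556]
force: [2.0, -0.8, 5.0]
grip_width: 0.0078
finger_force: 80.1
```

Call:
apply_moves(
  claw=[0.005,0.005,0.005],
  xyz=[
    [0,0,0.0005],
    [0,0,0],
    [0,0,0],
  ],
  twist=[
    [0,0,0],
    [0,0,0],
    [0,0,0],
  ],
)

```text
clock: 19.25
position: [0.5944, 0.2199, 0.1232]
tool_rot: [3.141, -0.0, 1.556]
force: [2.8, -2.8, 8.2]
grip_width: 0.0075
finger_force: 80.8
```

Call:
apply_moves(
  claw=[0.005,0.005,0.005],
  xyz=[
    [0,0,0.0006],
    [0,0,0],
    [0,0,0],
  ],
  twist=[
    [0,0,0],
    [0,0,0],
    [0,0,0],
  ],
)

```text
clock: 19.55
position: [0.5945, 0.2198, 0.123]
tool_rot: [3.14, -0.0, 1.556]
force: [-0.1, -2.7, 14.8]
grip_width: 0.008
finger_force: 81.9
```

The push force has risen to about 18 N without further travel, so the bar is home. I relax, open and retreat straight up.

Call:
apply_moves(
  claw=[0.005,0.005,0.04,0.04,0.04,0.04,0.04,0.04,0.04],
  xyz=[
    [0,0,-0.001],
    [0,0,0],
    [0,0,0],
    [0,0,0],
    [0,0,0],
    [0,0,0],
    [0,0,0],
    [0,0,0],
    [0,0,0],
  ],
  twist=[
    [0,0,0],
    [0,0,0],
    [0,0,0],
    [0,0,0],
    [0,0,0],
    [0,0,0],
    [0,0,0],
    [0,0,0],
    [0,0,0],
  ],
)

```text
clock: 20.45
position: [0.5941, 0.2198, 0.1232]
tool_rot: [-3.142, -0.0, 1.556]
force: [-0.2, -0.4, -0.8]
grip_width: 0.0398
finger_force: 0.0
```

Call:
apply_moves(
  claw=[0.04,0.04,0.04,0.04,0.04,0.04,0.04,0.04,0.04,0.04],
  xyz=[
    [0,0,-0.005],
    [0,0,-0.01],
    [0,0,-0.02],
    [0,0,-0.02],
    [0,0,-0.02],
    [0,0,-0.02],
    [0,0,-0.02],
    [0,0,-0.02],
    [0,0,0],
    [0,0,0],
  ],
  twist=[
    [0,0,0],
    [0,0,0],
    [0,0,0],
    [0,0,0],
    [0,0,0],
    [0,0,0],
    [0,0,0],
    [0,0,0],
    [0,0,0],
    [0,0,0],
  ],
)

```text
clock: 21.45
position: [0.5942, 0.2199, 0.259]
tool_rot: [3.14, -0.0, 1.556]
force: [-0.8, -0.1, -0.4]
grip_width: 0.0402
finger_force: 0.0
```

```bash
python3 - <<'E'
from workcell import bot
import cv2,numpy as np,pickle
f=bot.grab_frame("wrist");s=bot.grab_frame("scene");pickle.dump((f,s),open("w6.pkl","wb"))
im=np.zeros((600,800,3),np.uint8)
im[:400,:640]=f["img"];im[405:600,:260]=cv2.resize(s["img"][85:175,300:420],(260,195),interpolation=2)
cv2.imwrite("pics/w6.png",im[:,:,::-1])
x=bot.observe();print({k:np.round(x[k],4) for k in ("clock","position","tool_rot","force","finger_force")})
E
```

```text
{'clock': np.float64(21.55), 'position': array([0.5938, 0.2196, 0.2579]), 'tool_rot': array([-3.1410e+00,  3.0000e-04,  1.5558e+00]), 'force': array([-0.0008,  0.7544,  0.047 ]), 'finger_force': np.float64(0.0)}
```

View pics/w6.png

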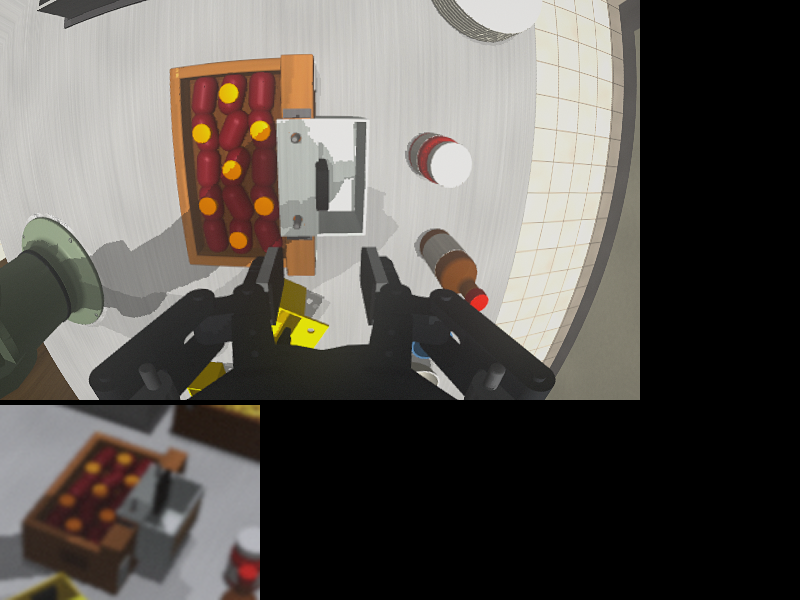

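The caddy hangs level with a pin through each hole, at (295,139) and (297,222), and its box is outside the crate. The bar's travel was about 12 mm, so I hand in.

```bash
python3 -c "
from workcell import bot
print(bot.job_done())"
```

```text
the job is handed in; nothing more can be done
None
```

The silver caddy hangs on both pins with its box outside the crate, and the seat bar is pressed home (about 12 mm of travel). The gripper has let go and moved clear, and the job was handed in at about 22 s; no verdict came back.

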